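# Empty the box of file handles over the tipping stop

## Robot

A 6-joint arm with a two-finger parallel gripper is mounted at the origin on the work surface. World frame = base frame: x ahead of the robot, y to its left, z up, the work surface at z = 0. Lengths are in m, angles in degrees, forces in N, time in s.
With the tool pointing down it reaches from about 0.3 to 0.75 m from the base axis. Payload 8.5 kg.
Tool frame: the origin (TCP) lies between the finger pads; the fingertips stand 17 mm ahead of it and the grasp point (between the pads) lies 2 mm behind it (env.tip_reach is the distance from the TCP to the fingertips, in m); z points along the fingers, y is the line along which they close (so a half turn about z gives the same grasp; the last joint's range is limited). The gripper opens to 85 mm and grips with 20 to 120 N. Pads are 22 mm wide; open, the fingers measure 114 mm over their backs; the gripper's body (76 mm by 85 mm) begins 54 mm behind the grasp point. The pads swing forward as they close: fully open they stand 13 mm farther back than shut.
Start: joints at [-78.283, 21.807, 74.336, -0, 83.858, -12.336], TCP at [0.224, -0.502, 0.248] pointing down, gripper open.
Joint ranges: [-178.18, 178.18], [-50.72, 133.34], [12.68, 142.11], [-81.47, 261.47], [9.98, 163.14], [-165.26, 165.26]. Speed limits (degrees/s): [136.94, 136.94, 180, 180, 180, 180].

## Interface

Orientations are given as a 3x3 rotation matrix whose columns are the frame's x, y, z axes.
In Python, from rig import env, viewer gives the robot as it stands.
- The arm moves only by the tool move_arm, never from a script. Its argument "motion" is a list of rows, each a list of 2 entries, a list of its own where there are three numbers: the shift along the tool's x, y, z normalised to -1 to 1, where 1 is 50 mm, then the turn, a rotation vector about the tool's x, y, z normalised to -1 to 1, where 1 is 8 degrees. A call has 1 to 20 rows; each row shifts and turns the commanded pose from where the row before left it, along the tool's axes as they then stand; what a row does not reach is not made up. A row lasts 1/10 s, in which the tool goes at most 50 mm and 8.59 degrees, less where a joint would pass 70% of its speed; a pose out of reach is approached as far as the arm can. A call with a number of a shift or a turn outside -1 to 1 is refused whole. A call with a gripper value outside its range is refused whole. "claw" is the closure, from 0 (fully open) to 1 (shut), set as the call begins (left out, the last holds). The fingers move at their own pace and stop on an object; "force" is the grip in N (left out, the last holds). Time passes only in rows, so rows that do not move let the fingers close. It gives the time, the measured TCP pose, the force, the opening and the grip force at its end, in the units of the state.
- env.observe(): the state, without advancing time (a new reading comes with each control period).
- viewer.get_image(name): name is "side" or "top"; returns a dict with "frame" (480x640x3 uint8, red, green, blue), "depth" (480x640 float32, m along the optical axis (not along the pixel's ray), 0 where there is no reading), "fx", "fy", "cx", "cy" (pixels), "eye" and "attitude" of the camera in the world. Camera axes: x right, y up, looking along -z (the intrinsics and any distortion apply to the point x, -y, -z); pixel columns grow to the right and rows downward; lengths in m; the calibration is good to about 2 mm. A picture is of the moment at which its call begins.
- env.close_job(): hands the job in; it is judged then, once.
The state is a dict: "time_s": time; "q": joint angles; "qvel": joint speeds; "joint_efforts": joint torques, N m; "position": TCP position; "tool_rot": TCP orientation; "ft_force": force on the tool from outside, world axes, zero at the start; "wrist_torque": the same for the moment, N m; "grip_width": finger opening in m; "gripper_force": force on a finger pad.
Only numpy, scipy, OpenCV 4.12 (cv2) and the standard library are available. Lean on these libraries where they do the work, as an engineer would, in place of code of your own. Each camera call takes 0.05 s, during which the arm holds its last target. There are 200 camera calls.

## Task

Take the cover off the wooden box under the lamp and lay it flat, without dropping it, in the middle of the black mat. Then tip the box over the red edge stop until it lies on its side on the ramp and all three file handles have rolled out into the green tray; tip it, do not lift it off the platform. Do not knock the lamp, and leave the other things on the bench where they are.

Things in the scene. Friction and masses are not known exactly. Their poses are not given: they have to be found in the camera images.
- station: Fixed tipping station. Origin on the bench under the box's place; x = tipping direction, towards the robot's left (yaw 1.1 to 1.5 rad), y to its left, z up. Along its x: plywood platform -90 to 60 mm, top 40 mm high; red stop (see stop_edge); plywood ramp 74 to 162 mm, falling 12 degrees from 50 to 31 mm high; green tray 157 to 292 mm, floor 6, walls 45 mm high. 200 mm wide.
- stop_edge (a point): Middle of the upper near edge of the red stop rail, over which the box tips: 60 mm along the station's x, 50 mm above the bench (10 mm above the platform). The rail is 14 mm thick and 200 mm long, along y.
- tray_center (a point): Middle of the green tray's floor, 225 mm along the station's x from its origin, 6 mm high; same axes as the station. Tray inside: 129 x 198 mm.
- lamp: Bar lamp fixed over the station, same origin and axes. Its bar lies along y above the cover's grip: x -20 to 35, y -150 to 85 mm, underside 343, top 367 mm high; one 20 mm post at x = 7.5, y = -125 mm (the side away from the robot). A gripper must come in under it from the station's -x side, leaning 35 to 45 degrees, fingers pointing ahead along its x.
- box: Loose open wooden box, 110 (x) x 150 (y) x 100 (z) mm, walls and floor 8 mm, 0.3 to 0.5 kg, plus 0.18 kg of handles. Origin: centre of its underside; z to its mouth, x and y nearly the station's. Starts 5 to 17 mm short of the stop. Raised by its batten it first slides to the stop, then tips about the stop edge (3 to 8 N); past some 70 degrees it falls over by itself.
- batten (a point): Middle of the underside of the dark lifting batten on the box's -x wall: a strip 130 mm long along y, 16 mm tall, standing 14 mm out from the wall. This point is 62 mm from the box's centre in -x and 66 mm above its underside. Fingertips set against the wall under the batten can lift it round; pushing on the bare wall tends to jam by friction.
- box_center (a point): Centre of the box, 50 mm above its underside; axes of the box.
- box_foot (a point): Middle of the box's lower far edge (the edge it tips about), 55 mm from its centre in its x, at its underside.
- lid: Loose light wooden cover, 0.18 kg. Plate 114 x 154 x 8 mm lying on the box's rim; below it a locating panel 86 x 126 x 8 mm sits 8 mm deep in the mouth with 4 mm play all round; above it the blue grip. Origin: centre of the underside of the locating panel, on which it rests when laid down; x and y as the box's.
- lid_grip (a point): Centre of the cover's blue grip: a bar 80 mm long along the cover's x, 16 mm wide in y, 42 mm tall (its top 21 mm above this point, the plate's upper face 21 mm below). 37 mm above the underside of the locating panel. Take it by its two long sides, fingers closing along y. 169 mm above the bench at the start.
- mat: Black rubber mat, fixed, 180 (x) x 200 (y) mm, 5 mm thick, on the robot's right (it may change places with the chisel block). Origin at the centre of its underside, on the bench.
- chisel_block: Fixed dark wood block with five upright chisels, 120 x 180 mm, 85 mm tall, beside the mat, nearer or farther. Origin at the centre of its underside.
- handle0: Light wood file handle, round, 28 mm thick, 105 mm long with its brass end; origin near its middle, length along y. Starts lying across the floor of the box with its two fellows.
- handle1: Dark wood file handle, as handle0.
- handle2: Reddish file handle, as handle0.
- tape_measure: Yellow tape measure, 70 x 35 x 62 mm, bystander, on the left; origin under its centre.
- mug: White mug, 76 mm across, 90 mm tall, bystander; origin under its centre.
- glue: White glue bottle, 60 mm across, 150 mm tall, bystander; origin under its centre.
- offcut: Pale wood offcut, 100 x 40 x 30 mm, bystander, near the platform on the right; origin under its centre.

How it is judged (in metres and radians):
On the way, in this order (a step that is already met when the one before it is completed fails the run):
1. the cover lies flat on the mat, let go, while the box still stands on the platform with the handles in it (horizontal distance between lid_grip and mat below 0.055 m and height (world z) of lid_grip below 0.052 m and angle between lid_grip's own z axis and vertical below 0.12 rad and linear speed of lid below 0.03 m/s and contact force between the fingers and lid below 0.1 N and angle between box_center's own z axis and vertical below 0.1 rad and distance between each of handle0, handle1, handle2 and box_center below 0.075 m), for 0.2 s.
2. the box lies on its side over the stop and the three handles are in the tray (angle between box_center's own z axis and vertical between 1.35 and 2.1 rad and angle between the x axis of box and the z axis of tray_center, either way round below 0.5 rad and x of box_foot in the frame of station between 0.02 and 0.11 m and x of box_center in the frame of station above 0.07 m and x of handle0 in the frame of station between 0.15 and 0.292 m and y of handle0 in the frame of station between -0.105 and 0.105 m and height (world z) of each of handle0, handle1, handle2 below 0.05 m and x of handle1 in the frame of station between 0.15 and 0.292 m and y of handle1 in the frame of station between -0.105 and 0.105 m and x of handle2 in the frame of station between 0.15 and 0.292 m and y of handle2 in the frame of station between -0.105 and 0.105 m), for 0.2 s.
At the end, for the whole second after the job is handed in: Cover flat (7 degrees) on the mat, middles within 55 mm; box on its side, 77 to 120 degrees from upright, mouth over the tray, its lower far edge 20 to 110 mm and its centre over 70 mm along the station's x; all three handles in the green tray; all at rest (all of step 2 and horizontal distance between lid_grip and mat below 0.055 m and height (world z) of lid_grip below 0.052 m and angle between lid_grip's own z axis and vertical below 0.12 rad and linear speed of each of lid, box, handle0, handle1, handle2 below 0.03 m/s); the robot touches nothing.
It fails at once if the lamp is knocked (over 3 N) (contact force between lamp and anything else above 3 N).
It fails at once if the cover is dropped (moves faster than 0.6 m/s when not held) (contact force between the fingers and lid below 0.05 N and linear speed of lid above 0.6 m/s).
It fails at once if the box is lifted off: its lower far edge rises more than 110 mm above the bench (height (world z) of box_foot above 0.11 m).
It fails at once if a bystander is moved more than 30 mm (distance of any of tape_measure, mug, glue, offcut from where it was at the start of the episode above 0.03 m).
It also fails if it takes over 56 s, if anything falls off the work surface, if the arm or the gripper's body presses on something with over 40 N, if the wrist force passes 120 N, or if a joint passes its speed limit or range.

## Working session

There is one attempt and no reset: what is moved stays moved. The work goes in short steps, Python scripts to look and compute and a tool call to move; the robot and the scene stay as the last step left them, time stands still between calls to the robot, and variables do not carry over. Pictures are saved under pics/ and viewed, at most 12 in all, crops included, and the job is handed in when it is done.

Besides the shell and the picture viewer there is one more tool, called after "Emit:" as name(argument=value, ...) on one line, values as JSON. move_arm: Moves the arm, as the interface text tells. Scaled input: -1 to 1 covers 50 mm each way for a shift and 8 degrees each way for a turn. Its arguments: {"type":"object","properties":{"motion":{"type":"array","items":{"type":"array"}},"claw":{"type":"number"},"force":{"type":"number"}},"required":["motion"]}

```bash
ls; mkdir -p pics; cat > h.py <<'E'
import numpy as np, cv2
from rig import env, viewer
def snap(name, fn, crop=None, s=1):
    im=viewer.get_image(name); np.savez(f'pics/{fn}.npz',**im)
    f=im["frame"]
    if crop: a,b,c,d=crop; f=f[b:d,a:c]
    f=cv2.resize(f,None,fx=s,fy=s,interpolation=cv2.INTER_CUBIC)
    cv2.imwrite(f'pics/{fn}.png',f[:,:,::-1]); return im
def pt(im,u,v,r=1):
    d=im["depth"][v-r:v+r+1,u-r:u+r+1]; d=np.median(d[d>0])
    p=np.array([(u-im["cx"])/im["fx"]*d,-(v-im["cy"])/im["fy"]*d,-d])
    return im["eye"]+np.array(im["attitude"])@p
E
python3 - <<'E'
from h import *
a=snap("top","t0");b=snap("side","s0")
for i in (a,b): print({k:v for k,v in i.items() if k not in("frame","depth")})
print(env.observe())
E
```

```text
pics
{'fx': 523.2620214590665, 'fy': 523.2620214590665, 'cx': 323.0646799938493, 'cy': 242.02918699763327, 'eye': array([0.40598828, 0.00993254, 1.30009222]), 'attitude': array([[ 0.01877435,  0.99795096, -0.06116702],
       [-0.9997164 ,  0.01784071, -0.01577432],
       [-0.01465074,  0.06144582,  0.99800289]])}
{'fx': 593.5444084202945, 'fy': 593.5444084202945, 'cx': 331.7726655016805, 'cy': 239.63683208777763, 'eye': array([-0.03941241,  0.74988276,  0.93949102]), 'attitude': array([[-0.80507785,  0.3944432 , -0.44301717],
       [-0.59316707, -0.53337658,  0.60304415],
       [ 0.00157168,  0.74828069,  0.66338039]])}
{'time_s': 0.1, 'q': array([-7.82833326e+01,  2.18391056e+01,  7.43798997e+01, -3.96036629e-04,
        8.38583944e+01, -1.23369227e+01]), 'qvel': array([ 0.05514668, -0.07244345, -0.13324387,  0.08992068,  0.04381705,
        0.01594335]), 'joint_efforts': array([ 4.13497182e-03, -4.49221623e+01, -2.31655562e+01, -9.12784276e-05,
        3.65622524e-03, -1.22487893e-05]), 'position': array([ 0.22411099, -0.50200394,  0.247758  ]), 'tool_rot': array([[ 9.13164364e-01,  4.07591420e-01, -2.81055573e-04],
       [ 4.07591420e-01, -9.13163451e-01,  1.32133813e-03],
       [ 2.81916407e-04, -1.32115473e-03, -9.99999088e-01]]), 'ft_force': array([ 0.01696672, -0.22004919,  0.45535607]), 'wrist_torque': array([-0.01502945,  0.03147798,  0.02653824]), 'gripper_force': 0.0, 'grip_width': 0.0853498343006766}
```

View pics/t0.png

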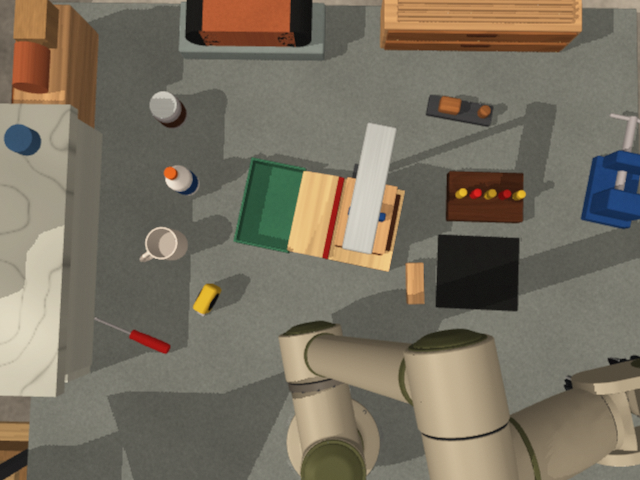

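View pics/s0.png

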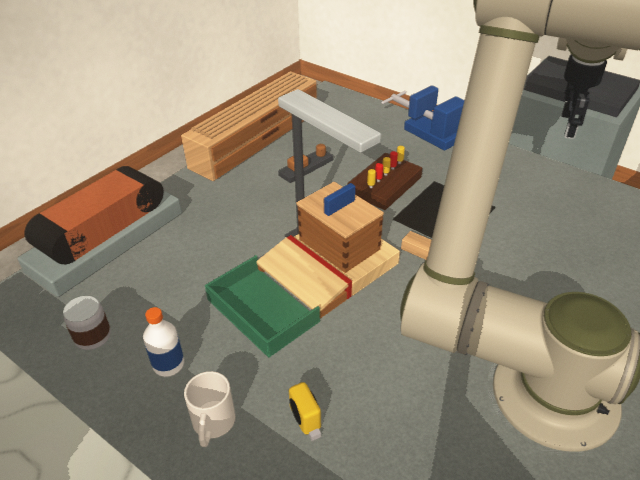

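The top view shows the station (red stop from 342,178 to 325,258), the mat at (477,272), chisel block (485,195) and offcut (415,283). In the side view the blue grip is at (340,200) under the lamp bar.

```bash
cat >> h.py <<'E'
def cloud(im):
    d=im["depth"];v,u=np.mgrid[:480,:640]
    p=np.stack([(u-im["cx"])/im["fx"]*d,-(v-im["cy"])/im["fy"]*d,-d],-1)
    return im["eye"]+p@np.array(im["attitude"]).T
def rect(P):
    r=cv2.minAreaRect((P[:,:2]*1000).astype(np.float32)); return np.round(r[0],1),np.round(r[1],1),round(r[2],2)
E
python3 - <<'E'
from h import *
for n in("t0","s0"):
    im=dict(np.load(f'pics/{n}.npz'));C=cloud(im);f=im["frame"].astype(int);R,G,B=f[...,0],f[...,1],f[...,2];Z=C[...,2]
    v,u=np.mgrid[:480,:640]
    print(n)
    def go(nm,m,k=1):
        m=cv2.erode(m.astype(np.uint8),np.ones((k,k)))>0
        P=C[m]
        if len(P)>10: print(nm,len(P),P.mean(0).round(4),*rect(P),np.percentile(Z[m],[5,50,95]).round(3))
    if n=="t0":
        go("red",(R>110)&(G<45)&(B<45)&(u>310)&(u<350)&(v>160)&(v<270)&(Z>.03)&(Z<.07))
        go("green",(G>R+15)&(G>B+5)&(Z>.035)&(Z<.06)&(u<310)&(u>220))
        go("mat",(R<40)&(G<40)&(B<40)&(u>430)&(u<525)&(v>228)&(v<315)&(Z<.03))
        go("lamp",(Z>.34)&(Z<.39)&(u>330)&(u<410)&(v>110)&(v<260))
        go("lid",(Z>.14)&(Z<.165)&(u>310)&(u<420)&(v>150)&(v<280))
        go("chis",(R<90)&(Z>.07)&(Z<.1)&(u>430)&(u<530)&(v>160)&(v<230))
        go("offcut",(Z>.02)&(Z<.04)&(u>400)&(u<430)&(v>255)&(v<310))
    else:
        go("red",(R>90)&(G<45)&(B<45)&(u>270)&(u<360)&(v>220)&(v<310)&(Z>.03)&(Z<.07))
        go("green",(G>R+15)&(G>B+5)&(Z>.04)&(Z<.055))
        b=(B>R+40)&(B>G+20)&(u>315)&(u<365)&(v>175)&(v<220)
        go("blue",b); go("bluetop",b&(Z>.186))
        go("lid",(Z>.142)&(Z<.156)&(u>280)&(u<400)&(v>170)&(v<260))
        go("lamp",(Z>.355)&(Z<.38)&(u>270)&(u<390)&(v>85)&(v<160))
E
```

```text
t0
red 387 [0.5419 0.0072 0.0497] [542.4   7.1] [ 11.3 197.8] 79.36 [0.045 0.05  0.054]
green 561 [0.5812 0.188  0.0435] [571.6 161.6] [135.4 210.2] 79.6 [0.037 0.044 0.049]
mat 5772 [ 0.4172 -0.3501  0.0052] [ 417.8 -350.5] [199.  177.5] 88.56 [0.001 0.005 0.009]
lamp 3946 [ 0.5615 -0.057   0.3666] [563.1 -57.5] [ 55.  235.2] 79.34 [0.364 0.367 0.369]
lid 1382 [ 0.5354 -0.0704  0.1478] [537.2 -65.5] [113.8 154.2] 79.69 [0.144 0.148 0.151]
offcut 713 [ 0.3875 -0.1947  0.0295] [ 387.5 -195.7] [99.7 41.1] 1.79 [0.025 0.03  0.034]
s0
red 233 [0.5303 0.0116 0.0504] [541.4   8.9] [ 13.7 198.8] 78.37 [0.041 0.051 0.054]
green 799 [0.5703 0.1921 0.0448] [572.4 165.1] [136.3 214.4] 79.73 [0.041 0.045 0.049]
blue 559 [ 0.531  -0.0529  0.1808] [269.8 338.9] [  59.6 1027. ] 33.64 [0.155 0.178 0.193]
bluetop 195 [ 0.527  -0.0479  0.202 ] [269.8 338.9] [  59.2 1027. ] 33.66 [0.187 0.191 0.193]
lid 2096 [ 0.5316 -0.0528  0.1493] [560.  -66.2] [118.5 202.6] 78.83 [0.146 0.149 0.152]
lamp 2324 [ 0.5533 -0.0462  0.3666] [563.5 -53.9] [ 58.8 238.6] 79.46 [0.357 0.368 0.37 ]
```

```bash
cat >> h.py <<'E'
from scipy.spatial.transform import Rotation as Ro
YAW=np.radians(79.4); XS=np.array([np.cos(YAW),np.sin(YAW),0]); YS=np.array([-XS[1],XS[0],0]); ZS=np.array([0,0,1.]); O=np.array([.530,-.0588,0])
def W(p): return O+p[0]*XS+p[1]*YS+np.array([0,0,p[2]])
def S(w): d=np.asarray(w)-O; return np.array([d@XS,d@YS,d[2]])
def lean(deg,s=-1,yaw=YAW):  # fingers point along station x, leaning deg from vertical
    x=np.array([np.cos(yaw),np.sin(yaw),0]);y=s*np.array([-x[1],x[0],0]);z=np.sin(np.radians(deg))*x-np.cos(np.radians(deg))*ZS
    return np.stack([np.cross(y,z),y,z],1)
def rows(n,p1,R1,p0=None,R0=None):
    o=env.observe(); p0=o["position"] if p0 is None else p0; R0=o["tool_rot"] if R0 is None else R0
    r=Ro.from_matrix(R0.T@R1).as_rotvec()/n; D=Ro.from_rotvec(r).as_matrix()
    A=sum(np.linalg.matrix_power(D,k) for k in range(n)); s=np.linalg.solve(A,R0.T@(np.asarray(p1)-p0))
    a,b=(s/.05).round(3),(np.degrees(r)/8).round(3)
    print(n,"x",[a.tolist(),b.tolist()])
E
python3 - <<'E'
from h import *
im=dict(np.load('pics/t0.npz'));C=cloud(im)
m=np.zeros((480,640),bool);m[165:230,440:535]=1
P=C[m&(C[...,2]>.06)];print(P.min(0),P.max(0))
m[:]=0;m[160:270,330:410]=1
P=C[m&(C[...,2]>.155)&(C[...,2]<.2)];print("griptop",len(P),P.mean(0),S(P.mean(0)))
yl=np.radians(79.7)
R=lean(40,-1,yl); g=np.array([.537,-.0655,.177])+.002*R[:,2]  # TCP
g=g-.008*np.array([np.cos(yl),np.sin(yl),0])
pre=g-.12*R[:,2]; print(g,pre)
up=np.array([.30,-.36,.36]); rows(12,up,R); rows(8,pre,R,up,R); rows(8,g,R,pre,R)
E
```

```text
[ 0.40598828 -0.44039049  0.06003202] [0.61122135 0.00993254 1.30009222]
griptop 57 [ 0.53123083 -0.08875035  0.18676739] [-0.02921285 -0.00671924  0.18676739]
[ 0.53579945 -0.07210622  0.17546791] [ 0.52200762 -0.14799772  0.26739324]
12 x [[0.322, -0.082, -0.09], [0.201, 0.382, -0.555]]
8 x [[0.327, 0.451, 0.576], [0.0, 0.0, 0.0]]
8 x [[0.0, 0.0, 0.3], [0.0, 0.0, 0.0]]
```

Emit:
move_arm(motion=[[[0.32,-0.08,-0.09],[0.2,0.38,-0.555]],[[0.32,-0.08,-0.09],[0.2,0.38,-0.555]],[[0.32,-0.08,-0.09],[0.2,0.38,-0.555]],[[0.32,-0.08,-0.09],[0.2,0.38,-0.555]],[[0.32,-0.08,-0.09],[0.2,0.38,-0.555]],[[0.32,-0.08,-0.09],[0.2,0.38,-0.555]],[[0.32,-0.08,-0.09],[0.2,0.38,-0.555]],[[0.32,-0.08,-0.09],[0.2,0.38,-0.555]],[[0.32,-0.08,-0.09],[0.2,0.38,-0.555]],[[0.32,-0.08,-0.09],[0.2,0.38,-0.555]],[[0.32,-0.08,-0.09],[0.2,0.38,-0.555]],[[0.32,-0.08,-0.09],[0.2,0.38,-0.555]],[[0,0,0],[0,0,0]]], claw=0, force=30)

```text
time_s: 1.4
position: [0.3004, -0.3613, 0.3601]
tool_rot: [[0.137, 0.984, 0.115], [0.757, -0.179, 0.628], [0.639, 0.001, -0.77]]
ft_force: [-0.0, -0.1, -0.4]
grip_width: 0.0856
gripper_force: 0.0
```

```bash
cat > a.py <<'E'
from h import *
o=env.observe();yl=np.radians(79.7)
R=lean(40,-1,yl); g=np.array([.537,-.0655,.177])+.002*R[:,2]-.008*np.array([np.cos(yl),np.sin(yl),0])
print(o["q"].round(1),o["position"],o["ft_force"]); pre=g-.12*R[:,2]
rows(10,pre,R);rows(10,g,R)
E
python3 a.py
```

```text
[-73.7  23.2  62.9  21.5 128.4 -55.1] [ 0.30036687 -0.36126026  0.36009642] [-0.02217203 -0.11191426 -0.4433685 ]
10 x [[0.264, 0.36, 0.462], [0.001, 0.004, 0.0]]
10 x [[0.265, 0.36, 0.702], [0.001, 0.004, 0.0]]
```

Emit:
move_arm(motion=[[[0.264,0.36,0.462],[0,0.004,0]],[[0.264,0.36,0.462],[0,0.004,0]],[[0.264,0.36,0.462],[0,0.004,0]],[[0.264,0.36,0.462],[0,0.004,0]],[[0.264,0.36,0.462],[0,0.004,0]],[[0.264,0.36,0.462],[0,0.004,0]],[[0.264,0.36,0.462],[0,0.004,0]],[[0.264,0.36,0.462],[0,0.004,0]],[[0.264,0.36,0.462],[0,0.004,0]],[[0.264,0.36,0.462],[0,0.004,0]],[[0,0,0],[0,0,0]]])

```text
time_s: 2.5
position: [0.5232, -0.1463, 0.2653]
tool_rot: [[0.138, 0.984, 0.113], [0.753, -0.179, 0.633], [0.643, -0.002, -0.766]]
ft_force: [-1.1, -0.6, 0.3]
grip_width: 0.0857
gripper_force: 0.0
```

```bash
python3 a.py; python3 -c "
from h import *
snap('side','s1',(230,60,470,300),2.5)"
```

```text
[-42.8  26.4  73.5  33.7 102.1 -31.7] [ 0.52321647 -0.14627727  0.26526382] [-1.06072756 -0.57328726  0.27286166]
10 x [[-0.0, -0.002, -0.006], [-0.001, -0.0, -0.001]]
10 x [[-0.0, -0.002, 0.234], [-0.001, -0.0, -0.001]]
```

View pics/s1.png

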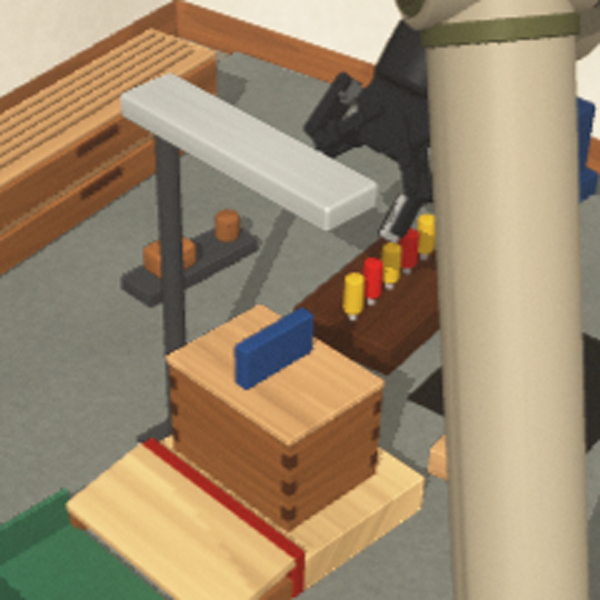

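The crop shows the gripper behind and below the lamp bar, the jaws in line with the blue grip (273,348), and the path clear.

Emit:
move_arm(motion=[[[0,0,0.24],[0,0,0]],[[0,0,0.24],[0,0,0]],[[0,0,0.24],[0,0,0]],[[0,0,0.24],[0,0,0]],[[0,0,0.24],[0,0,0]],[[0,0,0.24],[0,0,0]],[[0,0,0.23],[0,0,0]],[[0,0,0.23],[0,0,0]],[[0,0,0.23],[0,0,0]],[[0,0,0.22],[0,0,0]],[[0,0,0],[0,0,0]],[[0,0,0],[0,0,0]]])

```text
time_s: 3.75
position: [0.5359, -0.0742, 0.177]
tool_rot: [[0.137, 0.984, 0.116], [0.754, -0.18, 0.632], [0.643, 0.0, -0.766]]
ft_force: [-0.0, 0.6, -0.3]
grip_width: 0.0856
gripper_force: 0.0
```

Emit:
move_arm(motion=[[[0,0,0],[0,0,0]],[[0,0,0],[0,0,0]],[[0,0,0],[0,0,0]],[[0,0,0],[0,0,0]],[[0,0,0],[0,0,0]],[[0,0,0],[0,0,0]],[[0,0,0],[0,0,0]],[[0,0,0],[0,0,0]],[[0,0,0],[0,0,0]],[[0,0,0],[0,0,0]]], claw=1, force=40)

```text
time_s: 4.75
position: [0.5358, -0.0743, 0.1771]
tool_rot: [[0.138, 0.984, 0.116], [0.754, -0.18, 0.632], [0.643, 0.001, -0.766]]
ft_force: [-0.9, -2.8, 3.4]
grip_width: 0.0153
gripper_force: 39.8
```

```bash
python3 a.py; python3 -c "
from h import *
snap('side','s2',(230,60,470,300),2.5)"
```

```text
[-36.2  29.5  84.4  35.4  86.9 -34.5] [ 0.53579851 -0.07434896  0.17709848] [-0.91514734 -2.79430862  3.38316109]
10 x [[0.001, -0.001, -0.235], [0.001, 0.0, -0.0]]
10 x [[0.001, -0.001, 0.005], [0.001, 0.0, -0.0]]
```

View pics/s2.png

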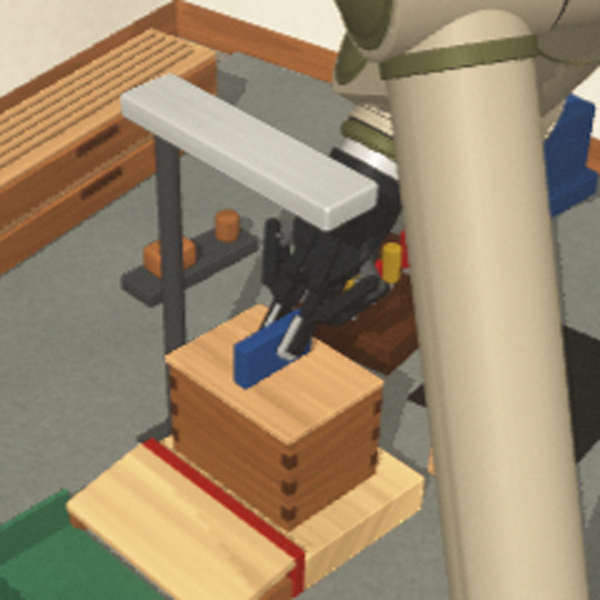

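```bash
cat > b.py <<'E'
from h import *
R=lean(40,-1,np.radians(79.7))
o=env.observe(); p=o["position"]
B=np.array([.445,-.16,.24]);C=np.array([.417,-.3595,.24]);D=np.array([.417,-.3595,.10]);E=np.array([.417,-.3595,.0525])
A=p+[0,0,.03]; A2=A+np.array([0,0,.02])-.05*XS
rows(8,A,R);rows(6,A2,R,A,R);rows(6,B,R,A2,R);rows(10,C,R,B,R);rows(6,D,R,C,R);rows(8,E,R,D,R)
E
python3 b.py
```

```text
8 x [[0.048, 0.0, -0.057], [0.001, 0.0, -0.0]]
6 x [[-0.085, -0.001, -0.158], [0.0, 0.0, 0.0]]
6 x [[-0.101, -0.246, -0.141], [0.0, 0.0, 0.0]]
10 x [[-0.308, 0.016, -0.259], [0.0, 0.0, 0.0]]
6 x [[-0.3, 0.0, 0.357], [0.0, 0.0, 0.0]]
8 x [[-0.076, 0.0, 0.091], [0.0, 0.0, 0.0]]
```

Emit:
move_arm(motion=[[[0.048,0,-0.057],[0,0,0]],[[0.048,0,-0.057],[0,0,0]],[[0.048,0,-0.057],[0,0,0]],[[0.048,0,-0.057],[0,0,0]],[[0.048,0,-0.057],[0,0,0]],[[0.048,0,-0.057],[0,0,0]],[[0.048,0,-0.057],[0,0,0]],[[0.048,0,-0.057],[0,0,0]],[[-0.085,0,-0.158],[0,0,0]],[[-0.085,0,-0.158],[0,0,0]],[[-0.085,0,-0.158],[0,0,0]],[[-0.085,0,-0.158],[0,0,0]],[[-0.085,0,-0.158],[0,0,0]],[[-0.085,0,-0.158],[0,0,0]],[[0,0,0],[0,0,0]]], force=60)

```text
time_s: 6.3
position: [0.5268, -0.1246, 0.227]
tool_rot: [[0.138, 0.983, 0.117], [0.754, -0.181, 0.632], [0.642, 0.001, -0.766]]
ft_force: [0.2, 0.4, -1.3]
grip_width: 0.0153
gripper_force: 58.5
```

Emit:
move_arm(motion=[[[-0.1,-0.246,-0.141],[0,0,0]],[[-0.1,-0.246,-0.141],[0,0,0]],[[-0.1,-0.246,-0.141],[0,0,0]],[[-0.1,-0.246,-0.141],[0,0,0]],[[-0.1,-0.246,-0.141],[0,0,0]],[[-0.1,-0.246,-0.141],[0,0,0]],[[-0.308,0.016,-0.259],[0,0,0]],[[-0.308,0.016,-0.259],[0,0,0]],[[-0.308,0.016,-0.259],[0,0,0]],[[-0.308,0.016,-0.259],[0,0,0]],[[-0.308,0.016,-0.259],[0,0,0]],[[-0.308,0.016,-0.259],[0,0,0]],[[-0.308,0.016,-0.259],[0,0,0]],[[-0.308,0.016,-0.259],[0,0,0]],[[-0.308,0.016,-0.259],[0,0,0]],[[-0.308,0.016,-0.259],[0,0,0]],[[0,0,0],[0,0,0]],[[0,0,0],[0,0,0]]])

```text
time_s: 8.1
position: [0.4166, -0.3597, 0.2393]
tool_rot: [[0.138, 0.984, 0.116], [0.753, -0.181, 0.633], [0.643, 0.0, -0.766]]
ft_force: [0.6, 0.7, -1.2]
grip_width: 0.0153
gripper_force: 58.8
```

```bash
cat > c.py <<'E'
from h import *
R=lean(40,-1,np.radians(79.7))
D=np.array([.417,-.3595,.10]);E=np.array([.417,-.3595,.0525])
rows(8,D,R);rows(8,E,R,D,R);rows(8,E,R)
snap("side","s3",(330,100,560,330),2.5)
snap("top","t3",(380,150,600,350),2.5)
print(env.observe()["q"].round(1))
E
python3 c.py
```

```text
8 x [[-0.223, 0.001, 0.267], [0.001, -0.001, -0.001]]
8 x [[-0.076, 0.0, 0.091], [0.0, 0.0, 0.0]]
8 x [[-0.3, 0.001, 0.358], [0.001, -0.001, -0.001]]
[-63.3  33.8  64.4  25.  113.4 -49.4]
```

View pics/t3.png

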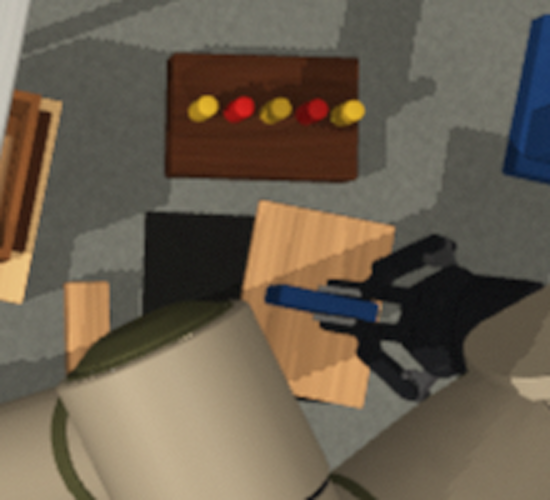

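The lid hangs level over the mat (its blue grip at 320,300 in the crop, shifted by parallax), clear of the chisels and offcut.

Emit:
move_arm(motion=[[[-0.223,0,0.267],[0,0,0]],[[-0.223,0,0.267],[0,0,0]],[[-0.223,0,0.267],[0,0,0]],[[-0.223,0,0.267],[0,0,0]],[[-0.223,0,0.267],[0,0,0]],[[-0.223,0,0.267],[0,0,0]],[[-0.223,0,0.267],[0,0,0]],[[-0.223,0,0.267],[0,0,0]],[[-0.076,0,0.091],[0,0,0]],[[-0.076,0,0.091],[0,0,0]],[[-0.076,0,0.091],[0,0,0]],[[-0.076,0,0.091],[0,0,0]],[[-0.076,0,0.091],[0,0,0]],[[-0.076,0,0.091],[0,0,0]],[[-0.076,0,0.091],[0,0,0]],[[-0.07,0,0.08],[0,0,0]],[[0,0,0],[0,0,0]],[[0,0,0],[0,0,0]]])

```text
time_s: 10.0
position: [0.4169, -0.3586, 0.054]
tool_rot: [[0.138, 0.984, 0.116], [0.754, -0.18, 0.632], [0.643, 0.0, -0.766]]
ft_force: [-0.3, -0.0, -1.2]
grip_width: 0.0149
gripper_force: 58.8
```

Emit:
move_arm(motion=[[[-0.012,0,0.015],[0,0,0]],[[-0.012,0,0.015],[0,0,0]],[[0,0,0],[0,0,0]],[[0,0,0],[0,0,0]]])

```text
time_s: 10.4
position: [0.417, -0.3585, 0.0522]
tool_rot: [[0.138, 0.984, 0.116], [0.754, -0.18, 0.632], [0.643, 0.001, -0.766]]
ft_force: [-0.0, 0.3, -1.8]
grip_width: 0.0153
gripper_force: 58.8
```

Emit:
move_arm(motion=[[[-0.013,0,0.015],[0,0,0]],[[-0.013,0,0.015],[0,0,0]],[[0,0,0],[0,0,0]],[[0,0,0],[0,0,0]]])

```text
time_s: 10.8
position: [0.417, -0.3585, 0.0502]
tool_rot: [[0.138, 0.984, 0.116], [0.754, -0.18, 0.632], [0.643, 0.0, -0.766]]
ft_force: [0.1, -0.8, -0.7]
grip_width: 0.0151
gripper_force: 58.9
```

Emit:
move_arm(motion=[[[-0.013,0,0.015],[0,0,0]],[[0,0,0],[0,0,0]],[[0,0,0],[0,0,0]]])

```text
time_s: 11.1
position: [0.417, -0.3585, 0.0502]
tool_rot: [[0.137, 0.984, 0.116], [0.753, -0.18, 0.633], [0.643, 0.001, -0.766]]
ft_force: [-1.5, -0.6, 7.0]
grip_width: 0.0153
gripper_force: 59.8
```

Emit:
move_arm(motion=[[[0,0,0],[0,0,0]],[[0,0,0],[0,0,0]],[[0,0,0],[0,0,0]],[[0,0,0],[0,0,0]],[[0,0,0],[0,0,0]],[[0,0,0],[0,0,0]],[[0,0,0],[0,0,0]],[[0,0,-0.2],[0,0,0]],[[0,0,-0.3],[0,0,0]],[[0,0,-0.4],[0,0,0]],[[0,0,-0.5],[0,0,0]],[[0,0,-0.5],[0,0,0]],[[0,0,-0.5],[0,0,0]],[[0,0,-0.5],[0,0,0]],[[0,0,-0.5],[0,0,0]],[[0,0,-0.4],[0,0,0]],[[0,0,0],[0,0,0]]], claw=0)

```text
time_s: 12.8
position: [0.3944, -0.4805, 0.1966]
tool_rot: [[0.138, 0.983, 0.118], [0.756, -0.181, 0.629], [0.64, 0.003, -0.769]]
ft_force: [1.6, -0.1, -0.3]
grip_width: 0.0856
gripper_force: 0.0
```

```bash
python3 - <<'E'
from h import *
im=snap("top","t4",(330,130,610,340),2.8);C=cloud(im);Z=C[...,2]
o=env.observe();print(o["q"].round(1),o["position"])
v,u=np.mgrid[:480,:640]
f=im["frame"].astype(int)
m=(Z>.014)&(Z<.032)&(u>430)&(u<530)&(v>228)&(v<320)&(f[...,0]>110); print(rect(C[m]),np.percentile(Z[m],[5,50,95]))
# box rim
m=(Z>.128)&(Z<.146)&(u>310)&(u<420)&(v>150)&(v<280); P=C[m];print(rect(P),len(P), S(np.r_[np.array(rect(P)[0])/1000,0]))
q=np.array([S(x) for x in P]);print(q.min(0),q.max(0))
# platform
m=(u>310)&(u<420)&(v>150)&(v<280)&(Z>.065)&(Z<.12);q=np.array([S(x) for x in C[m]]);k=q[:,0]<-.05;print("low",q[k].min(0),q[k].mean(0),k.sum())
E
```

```text
[-69.1  44.9  49.8  22.4 118.9 -53.7] [ 0.39463571 -0.47929454  0.19521117]
(array([ 419.4, -349.2]), array([115.1, 152.5]), 79.78) [0.01673023 0.02125535 0.02555338]
(array([536.8, -67.5]), array([112.2, 151. ]), 79.52) 608 [-0.00730067 -0.00828434  0.        ]
[-0.06355233 -0.08371511  0.12803893] [0.04890788 0.06723936 0.14574889]
low [-0.07519307 -0.07607791  0.06523971] [-0.05927238 -0.00644789  0.1022573 ] 185
```

View pics/t4.png

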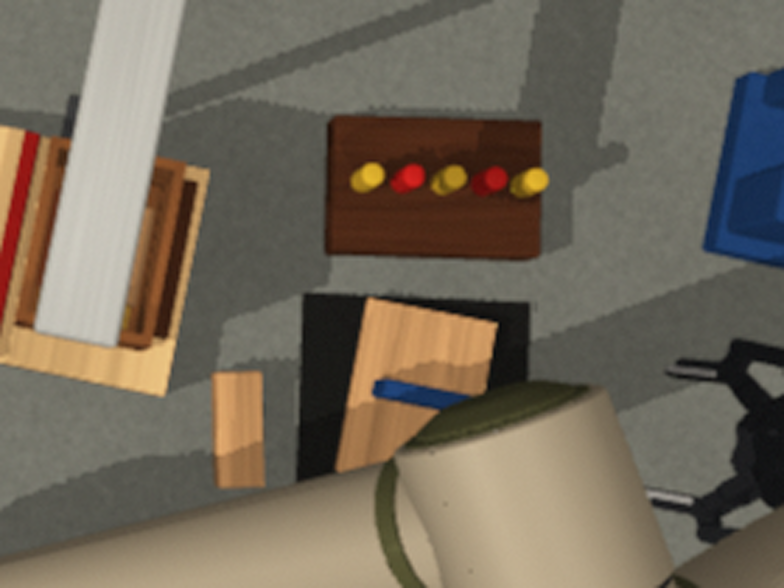

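The lid lies flat at the mat's centre (crop 418,390; about 2 mm off), and the box is open with its dark batten on the right at (180,245). Next: the tipping path.

```bash
cat > d.py <<'E'
from h import *
import sys
R=lean(65); Ro_=R
def tcp(x,z,y=-.004): return W([x,y,z])-.017*R[:,2]-.011*R[:,0]   # top tip corner at station x,z (m)
if __name__=="__main__":
    u=W([-.17,0,.20]); pre=tcp(-.10,.093)
    rows(16,u,R); rows(8,pre,R,u,R); rows(8,tcp(-.066,.093),R,pre,R)
    print(env.observe()["q"].round(1))
E
python3 d.py
```

```text
16 x [[0.214, 0.07, 0.261], [-0.001, 0.196, 0.001]]
8 x [[-0.196, 0.01, 0.229], [0.0, 0.0, 0.0]]
8 x [[0.036, 0.0, 0.077], [0.0, 0.0, 0.0]]
[-69.1  44.9  49.8  22.4 118.9 -53.7]
```

Emit:
move_arm(motion=[[[0.214,0.07,0.261],[0,0.196,0]],[[0.214,0.07,0.261],[0,0.196,0]],[[0.214,0.07,0.261],[0,0.196,0]],[[0.214,0.07,0.261],[0,0.196,0]],[[0.214,0.07,0.261],[0,0.196,0]],[[0.214,0.07,0.261],[0,0.196,0]],[[0.214,0.07,0.261],[0,0.196,0]],[[0.214,0.07,0.261],[0,0.196,0]],[[0.214,0.07,0.261],[0,0.196,0]],[[0.214,0.07,0.261],[0,0.196,0]],[[0.214,0.07,0.261],[0,0.196,0]],[[0.214,0.07,0.261],[0,0.196,0]],[[0.214,0.07,0.261],[0,0.196,0]],[[0.214,0.07,0.261],[0,0.196,0]],[[0.214,0.07,0.261],[0,0.196,0]],[[0.214,0.07,0.261],[0,0.196,0]],[[0,0,0],[0,0,0]]], claw=1)

```text
time_s: 14.55
position: [0.4987, -0.2233, 0.2001]
tool_rot: [[0.075, 0.984, 0.162], [0.413, -0.178, 0.893], [0.908, 0.0, -0.42]]
ft_force: [0.4, -0.0, -0.4]
grip_width: -0.0
gripper_force: 0.0
```

```bash
cat > e.py <<'E'
from d import *
import sys
o=env.observe();c=S(o["position"]+.017*o["tool_rot"][:,2]+.011*o["tool_rot"][:,0])
F=o["ft_force"];print("corner",(c*1000).round(1),"F st",np.round([F@XS,F@YS,F[2]],1),o["q"].round(1),o["time_s"],o["grip_width"])
a=[float(x) for x in sys.argv[1:]]
prev=None
for i in range(0,len(a),3):
    p=tcp(a[i]/1000,a[i+1]/1000); rows(int(a[i+2]),p,R,*((prev,R) if prev is not None else ())); prev=p
E
python3 e.py -100 93 8 -66 93 8
```

```text
corner [-147.5    0.6  203. ] F st [ 0.  -0.4 -0.4] [-54.3  40.3  74.1  45.4 113.6 -44.4] 14.55 -4.037643277644613e-05
8 x [[-0.199, 0.012, 0.223], [-0.005, -0.003, 0.002]]
8 x [[0.036, 0.0, 0.077], [0.0, 0.0, 0.0]]
```

Emit:
move_arm(motion=[[[-0.199,0.012,0.223],[0,0,0]],[[-0.199,0.012,0.223],[0,0,0]],[[-0.199,0.012,0.223],[0,0,0]],[[-0.199,0.012,0.223],[0,0,0]],[[-0.199,0.012,0.223],[0,0,0]],[[-0.199,0.012,0.223],[0,0,0]],[[-0.199,0.012,0.223],[0,0,0]],[[-0.199,0.012,0.223],[0,0,0]],[[0,0,0],[0,0,0]]])

```text
time_s: 15.45
position: [0.5113, -0.1784, 0.0885]
tool_rot: [[0.077, 0.984, 0.162], [0.412, -0.179, 0.893], [0.908, -0.002, -0.419]]
ft_force: [0.2, 0.3, 0.1]
grip_width: 0.0003
gripper_force: 0.0
```

```bash
python3 e.py -68 93 8; python3 -c "
from h import *
snap('top','t5',(330,110,570,290),3.2)"
```

```text
corner [-101.    -3.5   91.3] F st [ 0.3 -0.1  0.1] [-50.8  47.7  81.6  44.6 101.  -53.1] 15.45 0.00025869814544294645
8 x [[0.039, 0.001, 0.073], [-0.005, -0.003, -0.0]]
```

View pics/t5.png

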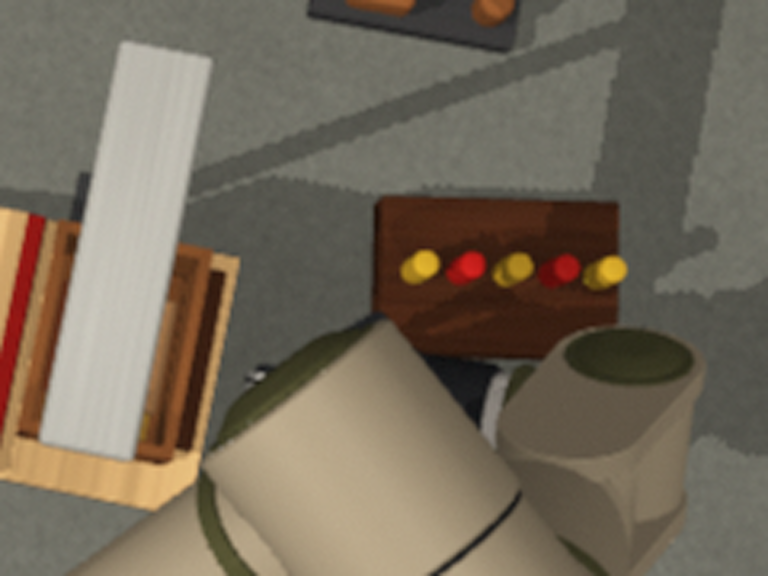

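The fingertips (260,372) face the batten (205,350) and the wrist is clear of the chisels. I'll check how the forearm will clear the lamp's near end.

```bash
python3 - <<'E'
from h import *
im=dict(np.load('pics/t5.npz'))
for u,v in[(395,257),(400,248),(440,225),(420,260),(380,275),(360,280),(520,225)]:
    p=pt(im,u,v);print(u,v,p.round(3),S(p).round(3))
E
```

```text
395 257 [ 0.434 -0.088  0.497] [-0.046  0.089  0.497]
400 248 [ 0.447 -0.093  0.515] [-0.049  0.075  0.515]
440 225 [ 0.48  -0.146  0.546] [-0.095  0.033  0.546]
420 260 [ 0.429 -0.12   0.536] [-0.078  0.088  0.536]
380 275 [ 0.406 -0.071  0.442] [-0.034  0.119  0.442]
360 280 [ 0.393 -0.063 -0.001] [-0.029  0.134 -0.001]
520 225 [ 0.512 -0.37   0.241] [-0.31  -0.04   0.241]
```

Emit:
move_arm(motion=[[[0.039,0,0.075],[0,0,0]],[[0.039,0,0.075],[0,0,0]],[[0.039,0,0.075],[0,0,0]],[[0.039,0,0.075],[0,0,0]],[[0.039,0,0.075],[0,0,0]],[[0.039,0,0.075],[0,0,0]],[[0.039,0,0.075],[0,0,0]],[[0.039,0,0.075],[0,0,0]],[[0,0,0],[0,0,0]]])

```text
time_s: 16.4
position: [0.5176, -0.1457, 0.0917]
tool_rot: [[0.075, 0.984, 0.163], [0.414, -0.179, 0.892], [0.907, 0.0, -0.421]]
ft_force: [-0.1, 0.2, 0.3]
grip_width: 0.0001
gripper_force: 0.0
```

```bash
python3 e.py -50 94 8 -50 106 6
```

```text
corner [-67.7  -3.7  94.5] F st [0.1 0.1 0.3] [-48.3  46.4  84.4  46.3  98.4 -52.9] 16.4 0.0001384927014973572
8 x [[0.018, 0.001, 0.041], [-0.004, -0.002, 0.002]]
6 x [[0.036, 0.0, -0.017], [0.0, 0.0, 0.0]]
```

Emit:
move_arm(motion=[[[0.018,0,0.041],[0,0,0]],[[0.018,0,0.041],[0,0,0]],[[0.018,0,0.041],[0,0,0]],[[0.018,0,0.041],[0,0,0]],[[0.018,0,0.041],[0,0,0]],[[0.018,0,0.041],[0,0,0]],[[0.018,0,0.041],[0,0,0]],[[0,0,0],[0,0,0]]])

```text
time_s: 17.2
position: [0.5205, -0.1309, 0.0914]
tool_rot: [[0.075, 0.984, 0.164], [0.415, -0.18, 0.892], [0.907, 0.001, -0.421]]
ft_force: [-0.2, -1.9, 1.1]
grip_width: -0.0001
gripper_force: 0.8
```

```bash
python3 e.py -50 106 6; python3 - <<'E'
from h import *
im=snap('side','s6',(230,0,550,300),1.9);C=cloud(im).reshape(-1,3);q=(C-O)@np.stack([XS,YS,ZS],1)
k=(q[:,1]>-.12)&(q[:,2]>.2)&(q[:,2]<.8)
for a in np.arange(-.4,.02,.04):
    m=k&(abs(q[:,0]-a)<.02)&(q[:,1]<.3); 
    if m.sum()>5: print(a.round(2),m.sum(),np.percentile(q[m,2],[2,50,98]).round(3),np.percentile(q[m,1],[2,98]).round(3))
E
```

```text
corner [-52.6  -3.8  94.2] F st [-1.9 -0.1  1.1] [-47.1  46.1  85.6  47.1  97.2 -52.9] 17.2 -8.567027443842317e-05
6 x [[0.039, 0.0, -0.009], [-0.004, -0.001, 0.003]]
-0.28 47 [0.261 0.266 0.271] [0.104 0.122]
-0.24 469 [0.212 0.259 0.558] [0.085 0.187]
-0.2 2159 [0.255 0.477 0.558] [0.097 0.228]
-0.16 3274 [0.341 0.484 0.558] [0.102 0.214]
-0.12 1877 [0.464 0.527 0.561] [0.098 0.187]
-0.08 1773 [0.471 0.533 0.561] [0.068 0.158]
-0.04 3039 [0.417 0.51  0.56 ] [0.035 0.2  ]
-0.0 5008 [0.25  0.426 0.533] [-0.118  0.248]
```

View pics/s6.png

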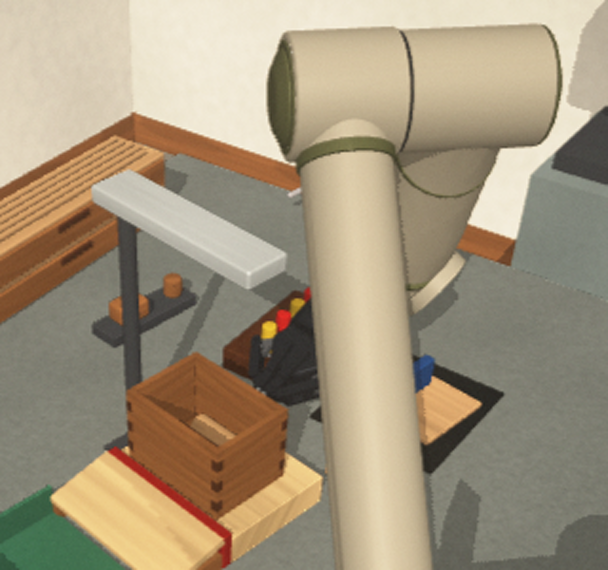

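The side crop shows the upper arm passing close to the lamp's near end (285,262). I must predict its clearance before the tipping sweep, so I'll fit a kinematic model to the logged poses.

```bash
cat > k.py <<'E'
from d import *
from scipy.optimize import least_squares
Q=[[-78.283,21.807,74.336,0,83.858,-12.336],[-73.7,23.2,62.9,21.5,128.4,-55.1],[-42.8,26.4,73.5,33.7,102.1,-31.7],[-36.2,29.5,84.4,35.4,86.9,-34.5],[-63.3,33.8,64.4,25.,113.4,-49.4],[-54.3,40.3,74.1,45.4,113.6,-44.4],[-47.1,46.1,85.6,47.1,97.2,-52.9]]
P=np.array([[.224,-.502,.248],[.30037,-.36126,.3601],[.52322,-.14628,.26526],[.5358,-.07435,.1771],[.4166,-.3597,.2393],[.4987,-.2233,.2001],[.5205,-.1309,.0914]])
e=lambda a,t:Ro.from_euler(a,t,degrees=True).as_matrix()
def fk(q,g):
    d1,a2,d4,d6,l=g[:5];R=e('z',q[0]);p=np.array([0,0,d1])
    p=p+R@[0,l,0];R=R@e('y',q[1]);p=p+R@[0,0,a2];R=R@e('y',q[2])@e('z',q[3]);p=p+R@[g[5]*0,0,d4];R=R@e('y',q[4]);p=p+R@[0,0,d6];return p,R@e('z',q[5])
s=least_squares(lambda g:np.concatenate([fk(q,g)[0]-p for q,p in zip(Q,P)]),[.2,.4,.4,.3,.12,0])
g=s.x
if __name__=="__main__": print(g.round(4),"res mm",(s.fun.reshape(-1,3)*1000).round(1)); print(fk(Q[-1],g)[1].round(3),env.observe()["tool_rot"].round(3))
E
python3 k.py
```

```text
[0.1455 0.4097 0.3874 0.2327 0.121  0.    ] res mm [[  3.6   0.4   3.6]
 [ -3.5  15.5   9.1]
 [ -0.7  -0.5   2.4]
 [ 11.1  -9.1 -10.3]
 [ -6.6  14.9  12.9]
 [ -2.2   0.   -0.1]
 [  3.9  -7.1 -17.5]]
[[-0.984  0.076  0.163]
 [ 0.18   0.414  0.892]
 [ 0.     0.907 -0.421]] [[ 0.075  0.984  0.164]
 [ 0.415 -0.18   0.892]
 [ 0.907  0.001 -0.421]]
```

```bash
sed -i 's/p=p+R@\[g\[5\]\*0,0,d4\]/p=p+R@[g[5],g[6],d4]/; s/\[.2,.4,.4,.3,.12,0\]/[.15,.41,.39,.23,.12,0,0]/; s/g\[5\]\*0,0/g[5],g[6]/' k.py; python3 k.py; cat > l.py <<'E'
from k import *
R65=R
def ik(p,Rt,q0):
    Rt=Rt@e('z',90) if abs((fk(Q[-1],g)[1].T@env.observe()["tool_rot"])[0,1])>.5 else Rt
    f=lambda q:np.r_[(fk(q,g)[0]-p)*10,(fk(q,g)[1].T@Rt-sg).ravel()]
    return least_squares(f,q0).x
sg=np.eye(3)
Rc=fk(Q[-1],g)[1].T@env.observe()["tool_rot"]   # const
sg=(Rc@np.linalg.inv(e('z',90))).T@np.eye(3)
def ik(p,Rt,q0):
    Rg=Rt@Rc.T
    return least_squares(lambda q:np.r_[(fk(q,g)[0]-p)*10,(fk(q,g)[1]-Rg).ravel()],q0).x
C=np.concatenate([cloud(dict(np.load(f'pics/{n}.npz'))).reshape(-1,3) for n in("s6",)])
q0=np.array(Q[-1]); d1=g[0]
# to q1 frame, then unrotate q2
A=(C@e('z',q0[0])-[0,0,d1])@e('y',q0[1])
m=(A[:,2]>-.05)&(A[:,2]<.49)&(abs(A[:,0])<.1)&(A[:,1]>0.0)&(A[:,1]<.35)
A=A[m];print("tube",len(A),np.percentile(A,[1,50,99],axis=0).round(3))
q=q0
for (x,z,ln) in [(-.05,.095,65),(-.008,.15,65),(.02,.163,65),(.045,.168,65),(.065,.168,65),(.045,.168,75),(.065,.165,80),(.045,.168,55)]:
    R=lean(ln); p=W([x,-.004,z])-.017*R[:,2]-.011*R[:,0]
    q=ik(p,R,q); B=(A@e('y',q[1]).T+[0,0,d1])@e('z',q[0]).T
    st=(B-O)@np.stack([XS,YS,ZS],1); lo=np.array([-.02,-.15,.343]);hi=np.array([.035,.085,.367])
    dd=np.linalg.norm(st-np.clip(st,lo,hi),axis=1); print(x,z,ln,q.round(1),"clear mm",(np.sort(dd)[20]*1000).round(0),st[dd.argmin()].round(3))
E
python3 l.py
```

```text
[0.161  0.4109 0.3835 0.199  0.1034 0.0561 0.0071] res mm [[-8.6  7.5 -1.4]
 [ 1.7 -3.   1.9]
 [ 0.8 -0.4  3.4]
 [ 3.4 -2.1 -4.4]
 [-3.9  8.2  8.5]
 [ 4.6 -0.4  0.9]
 [ 2.8 -0.4 -9. ]]
[[-0.984  0.076  0.163]
 [ 0.18   0.414  0.892]
 [ 0.     0.907 -0.421]] [[ 0.075  0.984  0.164]
 [ 0.415 -0.18   0.892]
 [ 0.907  0.001 -0.421]]
tube 31292 [[-0.07   0.006 -0.047]
 [-0.018  0.221  0.112]
 [ 0.093  0.322  0.487]]
-0.05 0.095 65 [-47.1  44.7  86.4  47.2  97.4 -52.3] clear mm 2.0 [0.013 0.084 0.358]
-0.008 0.15 65 [-43.7  37.9  88.9  50.1  98.3 -47.3] clear mm 45.0 [0.047 0.111 0.394]
0.02 0.163 65 [-41.2  35.8  90.3  51.8  97.1 -45.5] clear mm 67.0 [0.062 0.122 0.408]
0.045 0.168 65 [-39.   34.7  91.6  53.2  95.6 -44.5] clear mm 84.0 [0.077 0.132 0.415]
0.065 0.168 65 [-37.1  34.3  92.5  54.4  94.1 -44. ] clear mm 96.0 [0.086 0.137 0.422]
0.045 0.168 75 [-40.3  38.4  92.8  58.7 101.  -48.2] clear mm 54.0 [0.06  0.116 0.396]
0.065 0.165 80 [-38.8  40.2  94.4  62.5 102.1 -50.1] clear mm 49.0 [0.058 0.109 0.395]
0.045 0.168 55 [-36.9  31.5  90.1  47.2  90.6 -40.2] clear mm 115.0 [0.097 0.15  0.432]
```

```bash
sed -i 's/^A=A\[m\]/S0=(C-O)@np.stack([XS,YS,ZS],1);L0=np.array([-.02,-.15,.343]);L1=np.array([.035,.085,.367]);D0=np.linalg.norm(S0-np.clip(S0,L0,L1),axis=1);m\&=(D0>.012)\&(S0[:,2]>.2)\nA=A[m]/' l.py; python3 l.py
```

```text
tube 20489 [[-0.071  0.005 -0.005]
 [-0.015  0.231  0.268]
 [ 0.09   0.288  0.488]]
-0.05 0.095 65 [-47.1  44.7  86.4  47.2  97.4 -52.3] clear mm 73.0 [0.017 0.138 0.407]
-0.008 0.15 65 [-43.7  37.9  88.9  50.1  98.3 -47.3] clear mm 118.0 [0.057 0.168 0.439]
0.02 0.163 65 [-41.2  35.8  90.3  51.8  97.1 -45.5] clear mm 139.0 [0.078 0.181 0.447]
0.045 0.168 65 [-39.   34.7  91.6  53.2  95.6 -44.5] clear mm 144.0 [-0.063  0.154  0.482]
0.065 0.168 65 [-37.1  34.3  92.5  54.4  94.1 -44. ] clear mm 144.0 [-0.049  0.156  0.485]
0.045 0.168 75 [-40.3  38.4  92.8  58.7 101.  -48.2] clear mm 125.0 [0.078 0.173 0.436]
0.065 0.165 80 [-38.8  40.2  94.4  62.5 102.1 -50.1] clear mm 111.0 [-0.076  0.129  0.448]
0.045 0.168 55 [-36.9  31.5  90.1  47.2  90.6 -40.2] clear mm 163.0 [-0.049  0.179  0.494]
```

```bash
cat >> l.py <<'E'
print()
for (x,z,ln) in [(-.05,.095,65),(-.008,.15,65),(.02,.163,65),(.045,.168,65),(.065,.168,65),(.09,.165,65),(.065,.165,75)]:
    R=lean(ln); p=W([x,-.004,z])-.017*R[:,2]-.011*R[:,0]; q=ik(p,R,q)
    r=e('z',q[0]);el=np.array([0,0,g[0]])+r@[0,g[4],0]+r@e('y',q[1])@[0,0,g[1]]; rf=r@e('y',q[1]+q[2])
    wr=el+rf@[0,0,g[2]]
    f=lambda a,b:(lambda t:np.linalg.norm(t-np.clip(t,lo,hi),axis=1).min())((np.linspace(a,b,60)-O)@np.stack([XS,YS,ZS],1))
    print(x,z,ln,"fore",f(el,wr).round(3),"hand",f(wr,p).round(3),"el",S(el).round(3),"wr",S(wr).round(3))
E
python3 l.py | sed -n '/^$/,$p'; python3 e.py -50 104 4 -40 118 6 -8 152 12
```

```text
-0.05 0.095 65 fore 0.18 hand 0.248 el [-0.128  0.238  0.453] wr [-0.3    0.006  0.201]
-0.008 0.15 65 fore 0.159 hand 0.181 el [-0.091  0.264  0.485] wr [-0.258  0.006  0.256]
0.02 0.163 65 fore 0.143 hand 0.157 el [-0.073  0.272  0.494] wr [-0.231  0.006  0.268]
0.045 0.168 65 fore 0.127 hand 0.143 el [-0.06   0.277  0.499] wr [-0.207  0.005  0.272]
0.065 0.168 65 fore 0.114 hand 0.135 el [-0.05   0.278  0.5  ] wr [-0.187  0.004  0.271]
0.09 0.165 65 fore 0.097 hand 0.128 el [-0.039  0.279  0.501] wr [-0.163  0.002  0.266]
0.065 0.165 75 fore 0.122 hand 0.16 el [-0.067  0.259  0.484] wr [-0.2    0.007  0.226]
corner [-52.6  -3.8  94.2] F st [-2.3 -0.5  0.2] [-47.1  46.1  85.6  47.1  97.2 -52.9] 17.25 -1.3117252603868042e-06
4 x [[0.05, 0.001, -0.009], [-0.006, -0.003, 0.004]]
6 x [[0.056, 0.0, 0.01], [0.0, 0.0, 0.0]]
12 x [[0.074, 0.0, 0.024], [0.0, 0.0, 0.0]]
```

Clearances are ample (over 90 mm to the link axes). Raise under the batten.

Emit:
move_arm(motion=[[[0.05,0,-0.009],[0,0,0]],[[0.05,0,-0.009],[0,0,0]],[[0.05,0,-0.009],[0,0,0]],[[0.05,0,-0.009],[0,0,0]],[[0.056,0,0.01],[0,0,0]],[[0.056,0,0.01],[0,0,0]],[[0.056,0,0.01],[0,0,0]],[[0.056,0,0.01],[0,0,0]],[[0.056,0,0.01],[0,0,0]],[[0.056,0,0.01],[0,0,0]],[[0,0,0],[0,0,0]]])

```text
time_s: 18.35
position: [0.5227, -0.1186, 0.1155]
tool_rot: [[0.075, 0.984, 0.163], [0.415, -0.18, 0.892], [0.907, 0.001, -0.421]]
ft_force: [-1.2, -2.9, -1.2]
grip_width: -0.0001
gripper_force: 1.4
```

```bash
python3 e.py -8 150 12; python3 - <<'E'
from h import *
im=snap('side','s7',(230,120,450,300),2.6)
E
```

```text
corner [-40.1  -3.7 118.3] F st [-3.1  0.7 -1.2] [-46.1  43.5  86.   48.   98.1 -50.8] 18.35 -0.00011514625883153436
12 x [[0.071, 0.0, 0.026], [-0.002, -0.001, 0.002]]
```

View pics/s7.png

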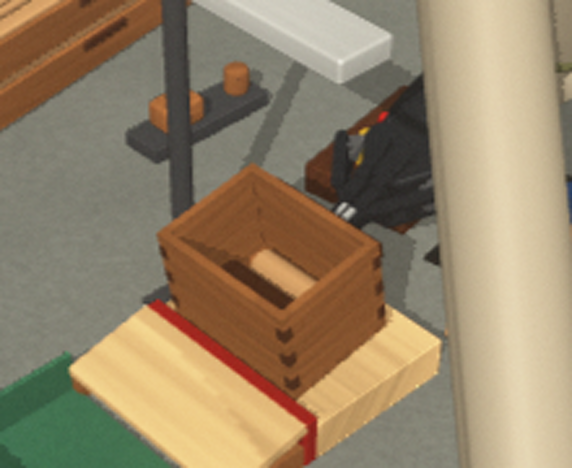

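The box now leans about 10° against the red stop, with the fingers (345,212) under the batten and low force. Continue along the arc.

Emit:
move_arm(motion=[[[0.071,0,0.026],[0,0,0]],[[0.071,0,0.026],[0,0,0]],[[0.071,0,0.026],[0,0,0]],[[0.071,0,0.026],[0,0,0]],[[0.071,0,0.026],[0,0,0]],[[0.071,0,0.026],[0,0,0]],[[0.071,0,0.026],[0,0,0]],[[0.071,0,0.026],[0,0,0]],[[0.071,0,0.026],[0,0,0]],[[0.071,0,0.026],[0,0,0]],[[0.071,0,0.026],[0,0,0]],[[0.071,0,0.026],[0,0,0]],[[0,0,0],[0,0,0]]])

```text
time_s: 19.7
position: [0.5284, -0.0869, 0.1475]
tool_rot: [[0.075, 0.984, 0.163], [0.415, -0.18, 0.892], [0.907, 0.001, -0.421]]
ft_force: [-0.3, -2.8, 0.2]
grip_width: 0.0
gripper_force: 1.3
```

```bash
python3 e.py 20 163 10 45 168 8; python3 - <<'E'
from h import *
im=snap('side','s8',(230,120,450,300),2.6)
C=cloud(im);q=(C.reshape(-1,3)-O)@np.stack([XS,YS,ZS],1)
m=(q[:,0]>-.1)&(q[:,0]<.16)&(q[:,1]>.055)&(q[:,1]<.075)&(q[:,2]>.055)&(q[:,2]<.25);P=q[m][:,[0,2]]
r=cv2.minAreaRect((P*1000).astype(np.float32));print(len(P),r,cv2.boxPoints(r).round(0).tolist())
E
```

```text
corner [ -7.8  -3.5 150.4] F st [-2.8 -0.2  0.2] [-43.4  39.9  87.1  50.1  98.1 -47.5] 19.7 4.777897589376142e-05
10 x [[0.046, 0.001, 0.04], [-0.003, -0.001, 0.002]]
8 x [[0.038, -0.0, 0.051], [0.0, 0.0, 0.0]]
1515 ((-4.372627258300781, 134.8722381591797), (108.5647201538086, 202.7891387939453), 60.20146560668945) [[-119.0, 138.0], [57.0, 37.0], [111.0, 132.0], [-65.0, 232.0]]
```

The box's near side face measures about 30° tilt with its foot at the stop, as planned. Continue.

Emit:
move_arm(motion=[[[0.046,0,0.04],[0,0,0]],[[0.046,0,0.04],[0,0,0]],[[0.046,0,0.04],[0,0,0]],[[0.046,0,0.04],[0,0,0]],[[0.046,0,0.04],[0,0,0]],[[0.046,0,0.04],[0,0,0]],[[0.046,0,0.04],[0,0,0]],[[0.046,0,0.04],[0,0,0]],[[0.046,0,0.04],[0,0,0]],[[0.046,0,0.04],[0,0,0]],[[0.038,0,0.051],[0,0,0]],[[0.038,0,0.051],[0,0,0]],[[0.038,0,0.051],[0,0,0]],[[0.038,0,0.051],[0,0,0]],[[0,0,0],[0,0,0]]])

```text
time_s: 21.25
position: [0.536, -0.0483, 0.1703]
tool_rot: [[0.064, 0.984, 0.167], [0.406, -0.179, 0.896], [0.912, 0.011, -0.411]]
ft_force: [-16.1, -20.7, 57.0]
grip_width: -0.0003
gripper_force: 29.7
```

```bash
python3 e.py 60 168 12 80 166 8; python3 - <<'E'
from h import *
im=snap('side','s9',(230,120,450,300),2.6)
E
```

```text
corner [ 31.5  -3.8 173.3] F st [-23.3  12.   57. ] [-40.1  37.2  88.6  53.1  97.1 -45.3] 21.25 -0.00033201576811801853
12 x [[0.012, 0.0, 0.047], [-0.0, -0.008, 0.007]]
8 x [[0.017, 0.0, 0.047], [0.0, 0.0, 0.0]]
```

View pics/s9.png

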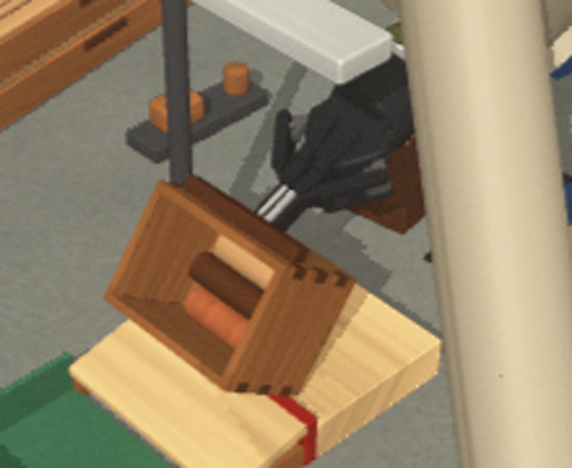

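The box leans about 55° with handles still inside, but the lower finger corner presses on the wall (57 N). Back off upward.

Emit:
move_arm(motion=[[[0.05,0,-0.03],[0,0,0]],[[0.05,0,-0.03],[0,0,0]],[[0,0,0],[0,0,0]]])

```text
time_s: 21.6
position: [0.5357, -0.0485, 0.171]
tool_rot: [[0.071, 0.984, 0.165], [0.412, -0.18, 0.893], [0.909, 0.005, -0.418]]
ft_force: [-5.1, -7.2, 21.2]
grip_width: -0.0002
gripper_force: 11.1
```

```bash
python3 e.py; python3 - <<'E'
from h import *
im=dict(np.load('pics/s9.npz'));C=cloud(im)
# crop px -> full: u=230+x/2.6, v=120+y/2.6
for n,x,y in [("mouth-low",238,380),("mouth-up",300,275),("bot-up",348,288),("bot-low",290,390),("far mouth low",110,295),("far up",165,187)]:
    print(n,S(pt(im,round(230+x/2.6),round(120+y/2.6))).round(3))
E
```

```text
corner [ 31.2  -3.6 173.9] F st [-8.   3.6 21.2] [-40.   37.   88.5  52.8  97.  -44.8] 21.6 -0.00016097715723486516
mouth-low [0.116 0.066 0.105]
mouth-up [0.052 0.065 0.173]
bot-up [-0.005  0.065  0.126]
bot-low [0.058 0.065 0.053]
far mouth low [ 0.129 -0.078  0.109]
far up [ 0.069 -0.074  0.19 ]
```

```bash
cat > f.py <<'E'
from h import *
import sys
R=lean(52)
def tcp(x,z,y=-.004): return W([x,y,z])-.017*R[:,2]-.011*R[:,0]
o=env.observe();c=S(o["position"]+.017*o["tool_rot"][:,2]+.011*o["tool_rot"][:,0])
F=o["ft_force"];print("corner",(c*1000).round(1),"F st",np.round([F@XS,F@YS,F[2]],1),o["time_s"])
a=[float(x) for x in sys.argv[1:]];prev=None
for i in range(0,len(a),3):
    p=tcp(a[i]/1000,a[i+1]/1000); rows(int(a[i+2]),p,R,*((prev,R) if prev is not None else ())); prev=p
E
python3 f.py 30 180 4 37 178 3 57 184 6 80 186 6 99 184 4
```

```text
corner [ 31.2  -3.6 173.9] F st [-8.   3.6 21.2] 21.6
4 x [[0.043, 0.002, -0.033], [-0.002, -0.416, 0.011]]
3 x [[0.018, -0.0, 0.045], [0.0, 0.0, 0.0]]
6 x [[0.057, 0.0, 0.04], [0.0, 0.0, 0.0]]
6 x [[0.052, -0.0, 0.056], [0.0, 0.0, 0.0]]
4 x [[0.051, 0.0, 0.081], [0.0, 0.0, 0.0]]
```

Emit:
move_arm(motion=[[[0.055,0,-0.04],[0,-0.416,0]],[[0.055,0,-0.04],[0,-0.416,0]],[[0.055,0,-0.04],[0,-0.416,0]],[[0.045,0,-0.03],[0,-0.4,0]],[[0,0,0],[0,0,0]]])

```text
time_s: 22.1
position: [0.5353, -0.0488, 0.1818]
tool_rot: [[0.109, 0.984, 0.142], [0.608, -0.179, 0.773], [0.786, 0.002, -0.618]]
ft_force: [-0.4, -0.5, 0.5]
grip_width: 0.0001
gripper_force: 0.6
```

```bash
python3 f.py 37 178 3 57 184 6 80 186 6 99 184 4; cat > th.py <<'E'
from h import *
im=viewer.get_image('side');C=cloud(im);q=(C.reshape(-1,3)-O)@np.stack([XS,YS,ZS],1)
m=(q[:,1]>.055)&(q[:,1]<.078)&(q[:,0]>-.06)&(q[:,0]<.2)&(q[:,2]>.06)&(q[:,2]<.2)
P=(q[m][:,[0,2]]*1000).astype(np.float32);r=cv2.minAreaRect(P);print(len(P),r[1:],cv2.boxPoints(r).round(0).tolist())
E
python3 th.py
```

```text
corner [ 30.9  -3.3 179.9] F st [-0.6  0.2  0.5] 22.1
3 x [[0.015, 0.004, 0.04], [-0.006, 0.007, 0.012]]
6 x [[0.057, 0.0, 0.04], [0.0, 0.0, 0.0]]
6 x [[0.052, -0.0, 0.056], [0.0, 0.0, 0.0]]
4 x [[0.051, 0.0, 0.081], [0.0, 0.0, 0.0]]
1576 ((107.94058990478516, 123.46217346191406), 36.31267166137695) [[-27.0, 138.0], [46.0, 39.0], [133.0, 103.0], [59.0, 202.0]]
```

Emit:
move_arm(motion=[[[0.015,0,0.04],[0,0,0]],[[0.015,0,0.04],[0,0,0]],[[0.015,0,0.04],[0,0,0]],[[0.057,0,0.04],[0,0,0]],[[0.057,0,0.04],[0,0,0]],[[0.057,0,0.04],[0,0,0]],[[0.057,0,0.04],[0,0,0]],[[0,0,0],[0,0,0]]])

```text
time_s: 22.95
position: [0.5388, -0.0298, 0.1832]
tool_rot: [[0.11, 0.984, 0.142], [0.607, -0.179, 0.774], [0.787, 0.001, -0.617]]
ft_force: [-0.7, -0.9, -0.2]
grip_width: 0.0
gripper_force: 0.4
```

```bash
python3 f.py 57 184 3 80 186 6 99 184 4; python3 th.py
```

```text
corner [ 50.3  -3.2 181.4] F st [-1.1  0.5 -0.2] 22.95
3 x [[0.041, 0.005, 0.025], [-0.008, 0.004, 0.008]]
6 x [[0.052, -0.0, 0.056], [0.0, 0.0, 0.0]]
4 x [[0.051, 0.0, 0.081], [0.0, 0.0, 0.0]]
1609 ((105.83284759521484, 125.73350524902344), 27.556354522705078) [[-13.0, 154.0], [46.0, 42.0], [139.0, 91.0], [81.0, 203.0]]
```

Box now at 62° with 1 N. Push on.

Emit:
move_arm(motion=[[[0.041,0,0.03],[0,0,0]],[[0.041,0,0.03],[0,0,0]],[[0.045,0,0.04],[0,0,0]],[[0.052,0,0.056],[0,0,0]],[[0.052,0,0.056],[0,0,0]],[[0.052,0,0.056],[0,0,0]],[[0.052,0,0.056],[0,0,0]],[[0,0,0],[0,0,0]]])

```text
time_s: 23.8
position: [0.5428, -0.007, 0.1862]
tool_rot: [[0.11, 0.984, 0.141], [0.607, -0.179, 0.774], [0.787, 0.0, -0.617]]
ft_force: [-0.3, -0.1, 0.4]
grip_width: 0.0001
gripper_force: 0.0
```

```bash
python3 f.py 80 186 4 99 184 4; python3 th.py
```

```text
corner [ 73.4  -3.  184.4] F st [-0.2  0.3  0.4] 23.8
4 x [[0.027, 0.005, 0.021], [-0.006, 0.003, 0.006]]
4 x [[0.051, 0.0, 0.081], [0.0, 0.0, 0.0]]
1647 ((107.83587646484375, 124.03877258300781), 18.876636505126953) [[4.0, 161.0], [44.0, 43.0], [146.0, 78.0], [106.0, 195.0]]
```

Emit:
move_arm(motion=[[[0.027,0,0.03],[0,0,0]],[[0.027,0,0.03],[0,0,0]],[[0,0,0],[0,0,0]],[[0,0,0],[0,0,0]],[[0,0,0],[0,0,0]],[[0,0,0],[0,0,0]]])

```text
time_s: 24.45
position: [0.5436, -0.0037, 0.1864]
tool_rot: [[0.111, 0.984, 0.142], [0.607, -0.18, 0.774], [0.787, 0.0, -0.617]]
ft_force: [-0.3, -0.3, 0.9]
grip_width: -0.0001
gripper_force: 0.1
```

```bash
python3 f.py; python3 th.py
```

```text
corner [ 76.8  -3.2 184.5] F st [-0.3  0.2  0.9] 24.45
1650 ((104.95064544677734, 128.09031677246094), 17.32131004333496) [[8.0, 166.0], [47.0, 44.0], [147.0, 75.0], [109.0, 197.0]]
```

Emit:
move_arm(motion=[[[0.035,0,0.055],[0,0,0]],[[0.035,0,0.055],[0,0,0]],[[0.035,0,0.055],[0,0,0]],[[0.035,0,0.055],[0,0,0]],[[0,0,0],[0,0,0]],[[0,0,0],[0,0,0]],[[0,0,0],[0,0,0]],[[0,0,0],[0,0,0]]])

```text
time_s: 25.3
position: [0.546, 0.009, 0.1851]
tool_rot: [[0.111, 0.984, 0.142], [0.607, -0.18, 0.774], [0.787, 0.0, -0.617]]
ft_force: [0.1, 0.3, -0.5]
grip_width: -0.0001
gripper_force: 0.0
```

```bash
python3 f.py; python3 th.py; python3 - <<'E'
from h import *
snap('side','s10',(200,90,450,300),2.6)
E
```

```text
corner [ 89.7  -3.1 183.3] F st [ 0.3 -0.1 -0.5] 25.3
1525 ((119.81316375732422, 102.27580261230469), 78.6279067993164) [[51.0, 61.0], [151.0, 41.0], [175.0, 158.0], [75.0, 178.0]]
```

View pics/s10.png

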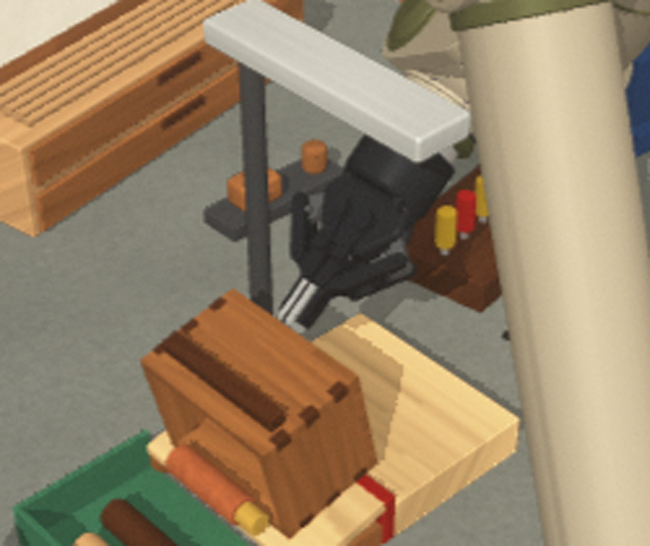

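The box fell onto its side (101°) and the handles are rolling out. The reddish one was at the mouth at (215,490). Withdraw along the tool axis and check.

Emit:
move_arm(motion=[[[-0.1,0,-0.2],[0,0,0]],[[-0.1,0,-0.3],[0,0,0]],[[-0.1,0,-0.4],[0,0,0]],[[-0.1,0,-0.4],[0,0,0]],[[-0.1,0,-0.4],[0,0,0]],[[-0.1,0,-0.4],[0,0,0]],[[-0.1,0,-0.4],[0,0,0]],[[-0.1,0,-0.3],[0,0,0]],[[0,0,0],[0,0,0]],[[0,0,0],[0,0,0]]])

```text
time_s: 26.4
position: [0.5215, -0.1237, 0.2398]
tool_rot: [[0.111, 0.984, 0.142], [0.607, -0.181, 0.774], [0.787, 0.0, -0.617]]
ft_force: [0.2, 0.5, 0.2]
grip_width: 0.0002
gripper_force: 0.0
```

```bash
python3 f.py; python3 th.py; python3 - <<'E'
from h import *
im=snap('top','t11',(220,130,540,340),2.4)
f=im["frame"];C=cloud(im)
S0=(C-O)@np.stack([XS,YS,ZS],1)
m=(S0[...,0]>.165)&(S0[...,0]<.284)&(abs(S0[...,1])<.095)&(S0[...,2]>.014)&(S0[...,2]<.08)
n,lab,st,ce=cv2.connectedComponentsWithStats(m.astype(np.uint8))
for i in range(1,n):
    if st[i,4]>40: k=lab==i;print(st[i,4],S0[k].mean(0).round(3),S0[k].max(0).round(3),f[k].mean(0).round())
E
```

```text
corner [-45.2  -3.5 238. ] F st [ 0.5 -0.1  0.2] 26.4
1526 ((121.48922729492188, 102.56937408447266), 79.18820190429688) [[52.0, 62.0], [153.0, 42.0], [175.0, 162.0], [75.0, 181.0]]
1365 [ 0.241 -0.007  0.029] [0.284 0.052 0.041] [124.  80.  45.]
```

View pics/t11.png

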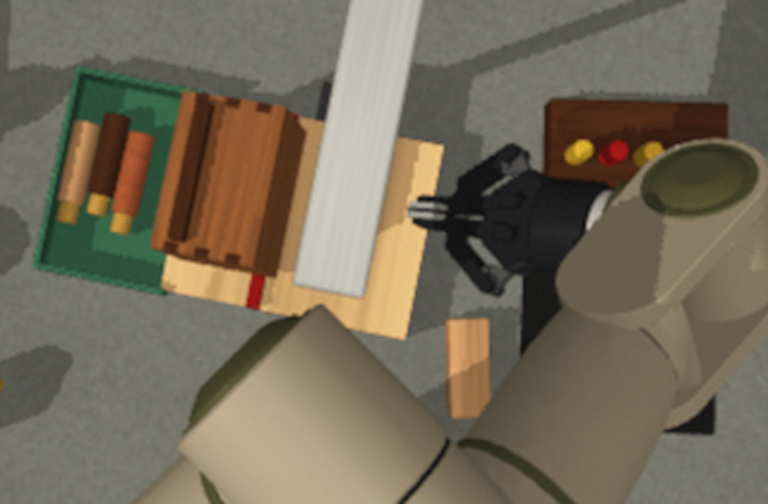

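All three handles lie in the green tray (80,170; 110,165; 132,180), the box lies on its side on the ramp, and the robot touches nothing.

```bash
python3 -c "
from rig import env
print(env.close_job())"
```

```text
the job is handed in; nothing more can be done
None
```

I handed the job in, but it returned no verdict. The cover was laid flat at the middle of the mat (not looked at again after the tipping), the box lies on its side on the ramp, all three handles are in the green tray, and I saw no contact with the lamp or the other things on the bench.

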